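# Open the tool chest to its stop and put the dark tool away

## Task

Open the lid of the small wooden tool chest all the way, pressing it gently back onto the rubber buffer of its stay without letting it slam or straining the stay. Then lay the narrow dark wooden tool flat on the floor of the chest, and leave the lid standing open against the buffer. Leave the wide oval wooden rib where it lies.

Things in the scene. Friction and masses are not known exactly. Their poses are not given: they have to be found in the camera images.
- chest: Fixed wooden tool chest, open box 170 mm deep (its x), 220 wide (its y), 70 high, walls and floor 8 mm; a 12 mm thick lid covers the rim. Origin: centre of its underside; x points from the handle side to the hinge side, z up. A thin tool 11 mm high lies inside along the +y end wall (y = 82 to 94 mm); the rest of the floor is free.
- lid_grip (a point): Middle of the lid's handle: round steel bar 10 mm thick, 120 mm long, parallel to the chest's y, held 50 mm before the lid's edge by posts at its ends, 220 mm from the hinge axis. 45 mm are clear between bar and lid edge: straddle it with fingers part open. The bar can turn between fingers that pinch it across, so a gripper may keep pointing down while the lid swings.
- lid_hinge (a point): Middle of the hinge axis, which runs along the chest's y, on the top of the back wall at chest (85, 0, 70) mm. At lid angle q the handle's middle is from here, in the chest's x and z, at (-220 cos q + 6 sin q, 220 sin q + 6 cos q) mm.
- lid (a joint): Lid angle in rad, 0 = shut, growing as the lid swings up and over to the chest's +x side. The hinge is stiff (friction about 0.45 N m, lid about 0.25 kg): the lid stays where it is left, and takes 1 to 4 N at the handle to move. It starts shut or up to 0.2 rad ajar.
- stay: Stay behind the chest: bracket (origin: middle of the hinge axis) and hoop with a 26 mm rubber buffer that meets the lid's outer face 100 mm from the hinge. Hoop angle differs each time, not shown by this pose: buffer met at 1.64 to 1.93 rad, felt only. It is sprung: gives 8 mm (17 at the handle), 0 to 20 N at the buffer (0 to 9 at the handle), then solid; over 30 N on the stay strains it.
- wood_rib: Bystander: a wide flat oval throwing rib of light wood, 103 mm long (its y), 56 mm wide (its x), at most 16 mm high, loose on the table; it and the dark tool may change places. Origin at the middle of its underside.
- wood_wedge: The tool to put away, loose: a narrow spindle-shaped modelling tool of dark wood, 110 mm long (its y), 23 mm wide (its x) and 14 mm high at the middle, thinner to the ends, 30 g, lying on the table. Origin at the centre of its underside, z up.
Mind the look-alikes: they are no part of the job. There is more than one size of the wood_wedge; the job needs the smallest.

How it is judged (in metres and radians):
On the way, in this order (a step that is already met when the one before it is completed fails the run):
1. the lid is open and presses on the stay's buffer with more than 1 N (value of joint lid above 1.55 rad and contact force between stay and anything else above 1 N), for 0.3 s.
2. the dark tool lies in the chest (z of wood_wedge in the frame of chest below 0.03 m and x of wood_wedge in the frame of chest between -0.077 and 0.077 m and y of wood_wedge in the frame of chest between -0.102 and 0.102 m), for 0.2 s.
At the end, for the whole second after the job is handed in: The lid stands still past 1.55 rad and rests on the stay's buffer with more than 0.5 N; the narrow dark tool lies at rest inside the chest on its floor (origin less than 30 mm above the chest's underside, its length within 0.27 rad of level) (all of step 2 and value of joint lid above 1.55 rad and contact force between stay and anything else above 0.5 N and velocity of joint lid between -0.05 and 0.05 rad/s and angle between wood_wedge's own y axis and vertical between 1.3 and 1.84 rad and linear speed of wood_wedge below 0.02 m/s); the robot touches nothing.
It fails at once if the stay is strained: more than 30 N on it (contact force between stay and anything else above 30 N).
It fails at once if the lid is flung or slams: faster than 2.5 rad/s (velocity of joint lid above 2.5 rad/s or velocity of joint lid below -2.5 rad/s).
It fails at once if the oval rib is moved more than 30 mm (distance of wood_rib from where it was at the start of the episode above 0.03 m).
It also fails if it takes over 72 s, if anything falls off the work surface, if the arm or the gripper's body presses on something with over 40 N, if the wrist force passes 120 N, or if a joint passes its speed limit or range.

## Robot

A 6-joint arm with a two-finger parallel gripper is mounted at the origin on a cart in front of the work surface, level with it; the furniture and walls round the work are solid. World frame = base frame: x ahead of the robot, y to its left, z up, the work surface at z = 0. Lengths are in m, angles in degrees, forces in N, time in s.
With the tool pointing down it reaches from about 0.35 to 0.85 m from the base axis. Payload 8.1 kg.
Tool frame: the origin (TCP) lies midway between the tips of the shut fingers; the grasp point (between the pads) lies 19 mm behind it (env.grasp_offset is the distance from the TCP to the grasp point, in m); z points along the fingers, y is the line along which they close (so a half turn about z gives the same grasp; the last joint's range is limited). The gripper opens to 85 mm and grips with 20 to 120 N. Pads are 22 mm wide; open, the fingers measure 114 mm over their backs; the gripper's body (76 mm by 85 mm) begins 54 mm behind the grasp point. The pads swing forward as they close: fully open they stand 13 mm farther back than shut.
Start: joints at [65.867, 7.471, 85.268, -0, 87.261, -4.893], TCP at [0.198, 0.567, 0.201] pointing down, gripper open.
Joint ranges: [-169.43, 169.43], [-51.17, 129.36], [1.28, 143.12], [-76.62, 256.62], [0, 156.53], [-152.29, 152.29]. Speed limits (degrees/s): [136.94, 136.94, 159.86, 180, 180, 180].

## Interface

Orientations are given as a 3x3 rotation matrix whose columns are the frame's x, y, z axes.
In Python, from plant import env, command_gripper, kinematics, get_state, viewer, job gives the robot as it stands. Calls block until the motion is done:
- env.move_to(position, orientation): joint-space move of the TCP to a pose.
- env.move_straight(position, orientation=None, rate=0.15, f_stop=None): straight line of the TCP; orientation=None keeps the orientation; rate is the mean speed in m/s. With f_stop (N) it stops when the force on the tool has changed by that much, and returns True; else False.
- env.move_j(angles): joint-space move.
- command_gripper(opening, effort=None): finger opening in m; effort is the grip in N (None keeps the last); returns when the fingers have stopped.
- env.pause(seconds).
- kinematics.ik(position, orientation): joint angles nearest the present ones, or None.
- get_state(): the state.
- viewer.camera(name): name is "side" or "top"; returns a dict with "frame" (400x640x3 uint8, red, green, blue), "fx", "fy", "cx", "cy" (pixels), "R" (3x3) and "t" (3): a world point X has camera coordinates R X + t. Camera axes: x right, y down, z forward; pixel columns grow to the right and rows downward; lengths in m; the calibration is good to about 2 mm. A picture is of the moment at which its call begins. There is no depth.
A pose or a line that the arm cannot do raises env.Unreachable and nothing moves.
- job.job_done(): hands the job in; it is judged then, once.
Trained networks look in a picture, given as the dict that the camera call returned (one of the last four; its "shot" number tells which), for a name from the list of things; names that differ only in an ending like _2 or _b are one class to them, and where a whole thing is asked for, a point or a joint stands for the part that bears it (a point fixed in the world has none). Each returns a list of dicts, best first, with "conf" (0 to 1); they miss things now and then, are a little off and sometimes report something else, mostly with a low value. They report only what shows in the picture. A call takes as long as a camera call. They do not tell look-alikes from the thing itself.
- viewer.look_for(picture, name): "bbox" ([centre column, centre row, width, height] as shares, 0 to 1, of the picture: columns of its width, rows of its height, round what is visible of it).
- viewer.place_of(picture, name): "point" ([column, row] as shares, 0 to 1, of the picture: columns of its width, rows of its height: a listed point, or the origin of a listed thing).
The state is a dict: "time_s": time; "joint_positions": joint angles; "qvel": joint speeds; "joint_torque": joint torques, N m; "position": TCP position; "eef_rot": TCP orientation; "contact_force": force on the tool from outside, world axes, zero at the start; "moment": the same for the moment, N m; "opening": finger opening in m; "gripper_force": force on a finger pad.
Only numpy, scipy, OpenCV 4.12 (cv2) and the standard library are available. Lean on these libraries where they do the work, as an engineer would, in place of code of your own. Each camera call takes 0.05 s, during which the arm holds its last target. There are 200 camera calls.

## Working session

There is one attempt and no reset: what is moved stays moved. The work goes in short steps, each a Python script; the robot and the scene stay as the last script left them, time stands still between calls to the robot, and variables do not carry over. Pictures are saved under pics/ and viewed, at most 10 in all, crops included, and the job is handed in when it is done.

```bash
mkdir -p pics; ls; cat > h.py <<'E'
import numpy as np, cv2
from plant import env, command_gripper, kinematics, get_state, viewer, job
def shoot(n,save=None):
    p=viewer.camera(n)
    if save: cv2.imwrite('pics/'+save,p["frame"][:,:,::-1])
    return p
def proj(p,X):
    c=np.asarray(p["R"])@np.asarray(X)+np.asarray(p["t"]); return np.array([p["fx"]*c[0]/c[2]+p["cx"],p["fy"]*c[1]/c[2]+p["cy"]])
def ray(p,uv):
    R=np.asarray(p["R"]);d=R.T@np.array([(uv[0]-p["cx"])/p["fx"],(uv[1]-p["cy"])/p["fy"],1]); return -R.T@np.asarray(p["t"]),d/np.linalg.norm(d)
def onz(p,uv,z):
    o,d=ray(p,uv); return o+d*(z-o[2])/d[2]
def tri(p1,a,p2,b):
    o1,d1=ray(p1,a);o2,d2=ray(p2,b)
    s=np.linalg.lstsq(np.c_[d1,-d2],o2-o1,rcond=None)[0]
    x,y=o1+s[0]*d1,o2+s[1]*d2
    return (x+y)/2,np.linalg.norm(x-y)
E
python3 - <<'E'
from h import *
np.set_printoptions(precision=4,suppress=True)
T=shoot("top","top0.png");S=shoot("side","side0.png")
for n,p in(("top",T),("side",S)):
    print(n,p["fx"],p["cx"],p["cy"],np.asarray(p["R"]).tolist(),p["t"])
    for k in["chest","lid_grip","lid_hinge","stay","wood_rib","wood_wedge"]:
        print(n,k,[(round(r["conf"],2),np.round(np.array(r["point"])*[640,400],1)) for r in viewer.place_of(p,k)][:5],[(round(r["conf"],2),np.round(np.array(r["bbox"])*[640,400,640,400],0)) for r in viewer.look_for(p,k)][:5] )
print(get_state())
E
```

```text
pics
top 516.32165453011 314.2489325846547 195.9319397967699 [[-0.0026278645866001328, -0.9998809913357125, -0.01520189110693611], [-0.9905528087073663, 0.004687041261741375, -0.1370516866228164], [0.1371066281755278, 0.014698122659829173, -0.9904472412504438]] [-0.1988  0.5603  1.6848]
top chest [(0.56, array([268. , 197.7]))] [(0.72, array([255., 191., 100.,  82.]))]
top lid_grip [(0.84, array([297.2, 206.2]))] [(0.8, array([269., 194.,  83.,  76.]))]
top lid_hinge [(0.87, array([239.9, 185.8]))] [(0.79, array([261., 197.,  92.,  80.]))]
top stay [] [(0.8, array([224., 183.,  39.,  62.]))]
top wood_rib [(0.55, array([346. , 222.9]))] [(0.62, array([346., 222.,  25.,  23.]))]
top wood_wedge [(0.8, array([186.2, 190.8])), (0.7, array([451.9, 217.9])), (0.45, array([335.5, 178.7]))] [(0.85, array([453., 217.,  25.,  35.])), (0.74, array([190., 190.,  29.,  21.])), (0.28, array([226., 182.,  43.,  61.]))]
side 361.8833892205642 318.69959122886576 192.8608300867533 [[0.9390430959087509, -0.34315571775820247, -0.021028965641727636], [-0.2364687536013076, -0.6002739141670611, -0.764037797
[... 579 characters left out ...]
))] [(0.82, array([360., 320.,  57.,  24.])), (0.49, array([348., 209.,  11.,  18.])), (0.43, array([294., 137.,  13.,  18.]))]
{'time_s': 1.3, 'joint_positions': array([65.8677,  7.4713, 85.2663,  0.0005, 87.2611, -4.8934]), 'qvel': array([-0.0593, -0.0791, -0.032 ,  0.0116, -0.04  ,  0.045 ]), 'joint_torque': array([  0.0009, -56.9329, -50.0859,   0.0001,   0.0009,   0.0001]), 'position': array([0.1977, 0.5665, 0.2012]), 'eef_rot': array([[-0.9442,  0.3295,  0.    ],
       [ 0.3295,  0.9442,  0.    ],
       [ 0.    ,  0.    , -1.    ]]), 'contact_force': array([-0.9264, -0.1974,  0.0124]), 'moment': array([-0.0034,  0.03  ,  0.003 ]), 'gripper_force': 0.0, 'opening': 0.08555914874255369}
```

```bash
python3 - <<'E'
import cv2
a=cv2.imread('pics/top0.png')[120:290,150:490];b=cv2.imread('pics/side0.png')[90:350,220:460]
cv2.imwrite('pics/topc.png',cv2.resize(a,None,fx=2.35,fy=2.35,interpolation=cv2.INTER_CUBIC))
cv2.imwrite('pics/sidec.png',cv2.resize(b,None,fx=2.3,fy=2.3,interpolation=cv2.INTER_CUBIC))
E
```

```text
(no output)
```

View pics/topc.png

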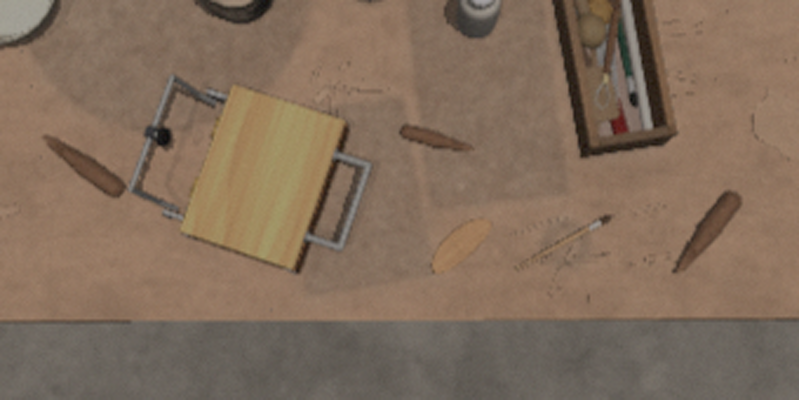

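View pics/sidec.png

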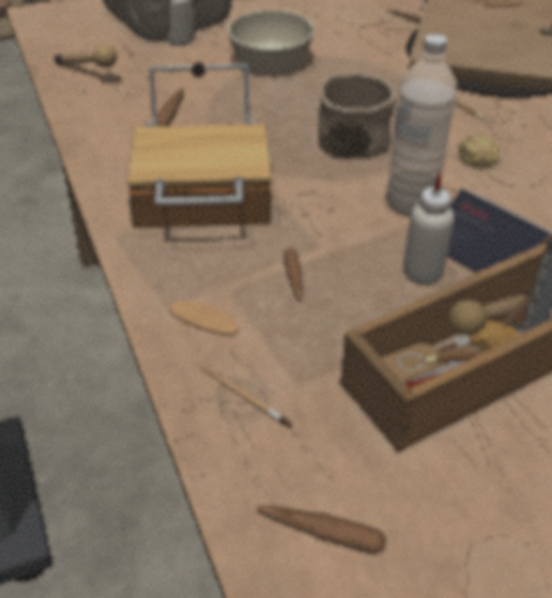

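The top crop shows the chest at about full pixel (260,195), with its handle facing right and the stay to the left. Three dark tools lie at about (186,190), (335,178) and (452,218), and the middle one looks smallest. The rib is at (346,223). In the side view the small tool is at about (347,208) and the rib at (310,230).

```bash
cat >> h.py <<'E'
def dark(p,c,r=22):
    """PCA of a dark wooden blob near pixel c: centre, the two ends"""
    f=p["frame"].astype(int);u0,v0=int(c[0])-r,int(c[1])-r
    w=f[v0:v0+2*r,u0:u0+2*r];g=w.sum(2);m=(g<np.median(g)*0.8).astype(np.uint8)
    n,l,s,ce=cv2.connectedComponentsWithStats(m)
    d=[np.hypot(*(ce[i]-r))+(1e3 if s[i,4]<25 else 0) for i in range(1,n)];i=1+int(np.argmin(d))
    q=np.argwhere(l==i)[:,::-1]+[u0,v0]; c=q.mean(0); e=np.linalg.eigh(np.cov((q-c).T))[1][:,1]
    t=(q-c)@e; return c+e*(t.min()+t.max())/2,c+e*t.min(),c+e*t.max(),len(q)
E
python3 - <<'E'
from h import *
np.set_printoptions(precision=4,suppress=True)
T=shoot("top");S=shoot("side")
for c in((186,190),(335,178),(452,218)):
    m,a,b,n=dark(T,c); A,B=onz(T,a,.006),onz(T,b,.006); print("top",m,onz(T,m,.008),np.linalg.norm(A-B),np.degrees(np.arctan2(*(B-A)[1::-1])),n)
for c in((347,208),(360,320),(294,137)):
    m,a,b,n=dark(S,c,30 if c[1]>300 else 16); A,B=onz(S,a,.006),onz(S,b,.006); print("side",m,onz(S,m,.008),np.linalg.norm(A-B),np.degrees(np.arctan2(*(B-A)[1::-1])),n)
def pt(p,k): return np.array(viewer.place_of(p,k)[0]["point"])*[640,400]
print("wedge tri",tri(T,dark(T,(335,178))[0],S,dark(S,(347,208),16)[0]))
for k in("lid_grip","lid_hinge","chest","wood_rib"):
    x=tri(T,pt(T,k),S,pt(S,k)); print(k,x)
# lid corners top view from colour crop, handle ends
for nm,c in dict(hl1=(368,160),hl2=(342,246),l1=(346,120),l2=(298,268),l3=(183,232),l4=(232,87)).items():
    uv=np.array(c)/2.35+[150,120]; print(nm,onz(T,uv,.082 if nm[0]=='l' else .076))
for nm,c in dict(hl1=(242,196),hl2=(158,200)).items():
    print(nm,np.array(c)/2.3+[220,90],onz(S,np.array(c)/2.3+[220,90],.076))
E
```

```text
top [185.0135 189.6879] [0.5872 0.2403 0.008 ] 0.14432058457370153 54.95345221438495 309
top [334.8803 178.9417] [ 0.6217 -0.2708  0.008 ] 0.10492881887546293 74.31052656505952 168
top [449.7651 218.7043] [ 0.4842 -0.6553  0.008 ] 0.1457847775696727 141.12465566672023 356
side [347.5403 209.3728] [ 0.6195 -0.2782  0.008 ] 0.10627676747625864 -104.43733494575146 120
side [359.6074 318.6217] [ 0.4862 -0.6596  0.008 ] 0.14211017519518257 141.47709117141176 559
side [290.9762 132.0621] [0.5878 0.2781 0.008 ] 0.20893394469582088 -100.28575033891923 136
wedge tri (array([ 0.6229, -0.271 ,  0.0006]), np.float64(6.112540882623763e-05))
lid_grip (array([ 0.5173, -0.154 ,  0.0874]), np.float64(0.0015440196263904755))
lid_hinge (array([0.5903, 0.0417, 0.0672]), np.float64(0.00888980541553004))
chest (array([ 0.5592, -0.0283, -0.0081]), np.float64(0.0027852603628369266))Traceback (most recent call last):
  File "<stdin>", line 11, in <module>
  File "<stdin>", line 8, in pt
IndexError: list index out of range
```

```bash
python3 - <<'E'
from h import *
from scipy.optimize import least_squares
np.set_printoptions(precision=4,suppress=True)
T=shoot("top");S=shoot("side")
t=lambda c:np.array(c)/2.35+[150,120]
s=lambda c:np.array(c)/2.3+[220,90]
# lid top corners (hand picked), handle bar ends, handle middle (network)
obs=[(T,t((346,120)),'A'),(T,t((300,270)),'B'),(T,t((182,232)),'C'),(T,t((234,86)),'D'),(T,t((366,163)),'h-'),(T,t((341,246)),'h+'),
 (S,s((267,182)),'A'),(S,s((131,185)),'B'),(S,s((241,196)),'h-'),(S,s((158,200)),'h+'),(S,s((137,126)),'C'),(S,s((267,124)),'D')]
# chest y axis = z x x. names: resolve sign below
def model(p,sg):
    x,y,yaw,q=p;ex=np.array([np.cos(yaw),np.sin(yaw),0]);ey=np.array([-np.sin(yaw),np.cos(yaw),0]);ez=np.array([0,0,1.])
    H=np.array([x,y,.07])
    def P(r,h,w): return H+ex*(-r*np.cos(q)+h*np.sin(q))+ez*(r*np.sin(q)+h*np.cos(q))+ey*w
    return {'A':P(.17,.012,-.11*sg),'B':P(.17,.012,.11*sg),'C':P(.0,.012,.11*sg),'D':P(0,.012,-.11*sg),'h-':P(.22,.006,-.06*sg),'h+':P(.22,.006,.06*sg)}
for sg in(1,-1):
    f=lambda p:np.concatenate([proj(c,model(p,sg)[k])-uv for c,uv,k in obs])
    r=least_squares(f,[.59,.04,1.2,.05],loss='soft_l1'); print(sg,r.x,r.cost); print(f(r.x).reshape(-1,2).round(1).tolist())
E
```

```text
1 [0.5853 0.0458 1.2502 0.0666] 12.335073030378114
[[0.8, -0.9], [-1.4, -0.3], [-0.5, -0.3], [-0.3, -1.5], [2.1, 0.2], [1.0, 0.0], [1.8, -2.4], [-2.2, -1.5], [-0.6, 1.4], [-0.0, 0.9], [-1.8, 0.4], [-1.3, -0.7]]
-1 [ 0.5559  0.0486  1.929  -0.2378] 633.5882081501742
[[0.9, 39.0], [-2.3, -85.5], [-0.4, -54.5], [0.0, 70.2], [0.6, 2.5], [-1.2, -65.5], [-31.6, 17.1], [72.7, -8.8], [-0.6, 15.2], [60.1, -0.6], [41.4, -9.1], [-60.2, 12.9]]
```

Camera fit: hinge at (0.585, 0.046), chest yaw 71.6°, lid ajar by about 0.07 rad. The fit and the triangulated points agree. Next: grip the bar.

```bash
cat >> h.py <<'E'
YAW=1.2502; HG=np.array([.5853,.0458,.07]); EX=np.array([np.cos(YAW),np.sin(YAW),0]); EZ=np.array([0,0,1.]); EY=np.cross(EZ,EX)
def down(yaw):  # tool y (closing line) at yaw
    c,s=np.cos(yaw),np.sin(yaw); return np.array([[-s,c,0],[c,s,0],[0,0,-1.]])
G=env.grasp_offset
def grip(q,H=HG): return H+EX*(-.22*np.cos(q)+.006*np.sin(q))+EZ*(.22*np.sin(q)+.006*np.cos(q))
E
python3 - <<'E'
from h import *
np.set_printoptions(precision=4,suppress=True)
R=down(YAW)
for q in(.07,.8,1.5,1.95): print(q,grip(q),kinematics.ik(grip(q)-[0,0,G],R))
g=grip(.067)
p=get_state()["position"]
env.move_straight(p+[0,0,.17],rate=.25)
env.move_to(g+[0,0,.12],R)
command_gripper(.04,40)
print(env.move_straight(g-[0,0,G],rate=.08,f_stop=6))
print(get_state()["position"],get_state()["contact_force"])
shoot("top","t1.png");S=shoot("side","s1.png")
a=cv2.imread('pics/t1.png')[140:260,200:370];b=cv2.imread('pics/s1.png')[90:240,240:400]
cv2.imwrite('pics/c1.png',np.hstack([cv2.resize(a,(400,282)),cv2.resize(b,(301,282))]))
print(get_state()["time_s"])
E
```

```text
0.07 [ 0.5163 -0.1621  0.0914] [-22.8588   4.1335 102.6381  -0.      73.2284 -94.49  ]
0.8 [ 0.5384 -0.0956  0.232 ] [-15.4406  -1.0592  92.8578  -0.      88.2015 -87.0718]
1.5 [0.5823 0.0367 0.2899] [ -1.427    3.8432  81.8942  -0.      94.2626 -73.0582]
1.95 [0.6127 0.1284 0.2722] [  7.1425  10.626   76.3707  -0.      93.0033 -64.4887]
False
[ 0.5166 -0.1623  0.0726] [0.0517 0.0214 0.2242]
8.0833
```

View pics/c1.png

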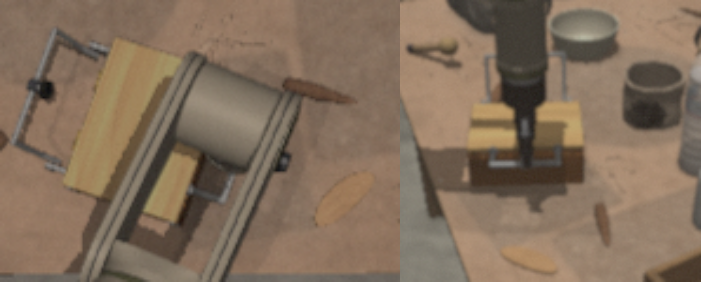

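The side view shows the fingers straddling the middle of the bar. Next: close on it and check that the opening matches the bar's 10 mm.

```bash
python3 - <<'E'
from h import *
np.set_printoptions(precision=2,suppress=True)
command_gripper(.0,30)
s=get_state();print(s["opening"],s["gripper_force"],s["contact_force"],s["position"])
if .007<s["opening"]<.014:
    for q in np.arange(.12,.5,.06):
        st=env.move_straight(grip(q)-[0,0,G],rate=.06,f_stop=15)
        s=get_state();F=s["contact_force"];r=np.array([-np.cos(q)*EX[0],-np.cos(q)*EX[1],np.sin(q)]);t=EX*np.sin(q)+EZ*np.cos(q)
        print(round(q,2),st,"rad",F@r,"tan",F@t,"ey",F@EY,s["opening"])
        if st: break
print(get_state()["time_s"])
E
```

```text
7.284519093934876e-05 0.0 [ 0.32 -0.22 -0.11] [ 0.52 -0.16  0.07]
8.55
```

```bash
python3 - <<'E'
from h import *
np.set_printoptions(precision=3,suppress=True)
T=shoot("top");S=shoot("side","s2.png")
b=cv2.imread('pics/s2.png')[120:200,265:345]
cv2.imwrite('pics/c2.png',cv2.resize(b,(600,600),interpolation=cv2.INTER_CUBIC))
for p in(T,S): print([(round(r["conf"],2),np.array(r["point"])*[640,400]) for r in viewer.place_of(p,"lid_grip")][:3], proj(p,grip(.067)),proj(p,grip(0)),proj(p,get_state()["position"]))
E
```

```text
[(0.76, array([299.584, 204.48 ]))] [302.024 207.023] [302.46  207.632] [302.239 207.695]
[(0.77, array([306.112, 175.2  ]))] [306.448 177.212] [306.635 180.797] [306.68 181.56]
```

View pics/c2.png

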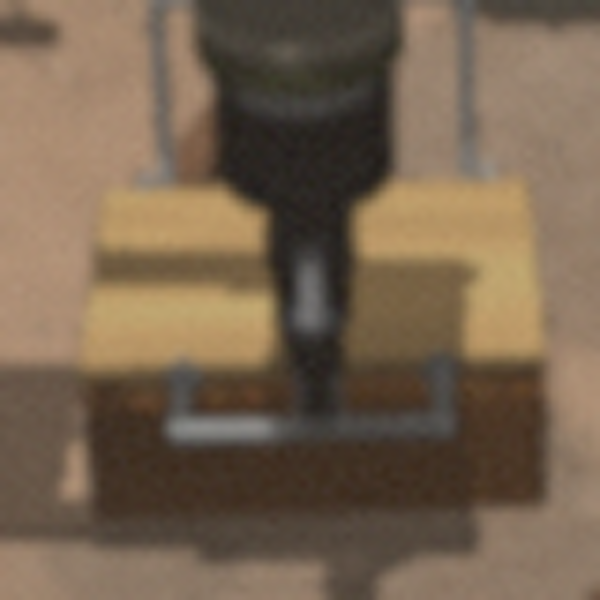

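```bash
python3 - <<'E'
import cv2,numpy as np
a=cv2.imread('pics/s2.png')[155:195,282:332].astype(float)
b=cv2.imread('pics/s1.png')[155:195,282:332].astype(float)
f=lambda a:cv2.resize(np.clip(255*(a/130)**.6,0,255).astype(np.uint8),(400,400),interpolation=cv2.INTER_CUBIC)
cv2.imwrite('pics/c3.png',np.hstack([f(b),f(a)]))
E
```

```text
(no output)
```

View pics/c3.png

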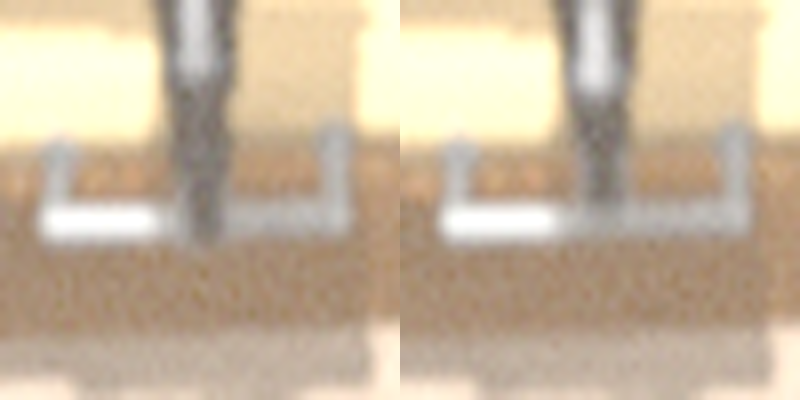

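```bash
python3 - <<'E'
from h import *
np.set_printoptions(precision=4,suppress=True)
command_gripper(.04,40)
p=get_state()["position"]
for d in(.010,.020):
    print(env.move_straight(p-[0,0,d],rate=.05,f_stop=5),get_state()["position"],get_state()["contact_force"])
    command_gripper(0,30); s=get_state(); print(s["opening"],s["gripper_force"],s["contact_force"],s["position"])
    if s["opening"]>.006: break
    command_gripper(.04,40)
print(s["time_s"])
E
```

```text
False [ 0.5156 -0.1619  0.0612] [ 0.373   0.1805 -0.5174]
1.2731332845104555e-05 0.0 [ 1.1764 -0.0226 -0.2737] [ 0.5163 -0.1623  0.0622]
False [ 0.5156 -0.1619  0.0511] [ 0.3645 -0.2966  0.4259]
0.008501986304052075 31.57732665538788 [ 9.949  25.3154 -2.1831] [ 0.5181 -0.1565  0.0518]
11.2333
```

```bash
python3 - <<'E'
from h import *
np.set_printoptions(precision=4,suppress=True)
p=get_state()["position"]
for _ in range(3):
    s=get_state(); F=s["contact_force"]@EX
    if abs(F)<2: break
    env.move_straight(s["position"]*[1,1,0]+[0,0,p[2]],rate=.03); s=get_state(); print(s["position"],s["contact_force"],s["opening"],s["gripper_force"],s["moment"])
shoot("top","t4.png");shoot("side","s4.png")
f=lambda a:cv2.resize(np.clip(255*(a/150.)**.6,0,255).astype(np.uint8),None,fx=8,fy=8,interpolation=cv2.INTER_CUBIC)
a=cv2.imread('pics/s4.png')[140:210,272:342];
cv2.imwrite('pics/c4.png',f(a))
print(s["time_s"],G)
E
```

```text
[ 0.5182 -0.1563  0.0518] [ 0.4264  1.3715 -1.1718] 0.00830288981972109 31.51272475719452 [ 0.2341 -0.1841 -0.0865]
11.5833 0.0187
```

View pics/c4.png

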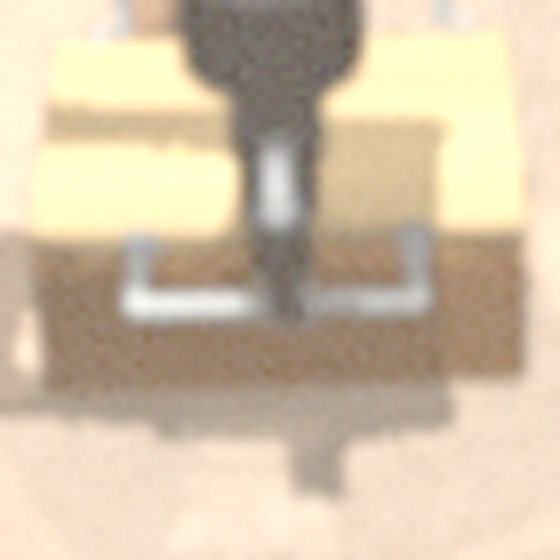

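The bar is gripped, but only at the fingertips, and it sits 6 mm further toward the lid than I estimated. The fingertips in the picture are about 15 mm higher than the TCP reading implies. Next: regrip 12 mm deeper, then swing the lid while correcting with the measured forces.

```bash
cat >> h.py <<'E'
K=4000.
def swing(qs,p0,q0,o,rate=.06,fstop=18):
    """follow the handle arc relative to p0 (tcp at q0), yielding to forces off the tangent"""
    for q in qs:
        st=env.move_straight(p0+grip(q)-grip(q0)+o,rate=rate,f_stop=fstop)
        s=get_state();F=s["contact_force"];t=EX*np.sin(q)+EZ*np.cos(q);r=-EX*np.cos(q)+EZ*np.sin(q)
        print(round(q,2),st,"rad %.1f tan %.1f ey %.1f op %.4f o %s"%(F@r,F@t,F@EY,s["opening"],(o*1e3).round(1)))
        o=o+.6*(F-(F@t)*t)/K
        if st: break
    return o,q
E
python3 - <<'E'
from h import *
np.set_printoptions(precision=4,suppress=True)
p=get_state()["position"]
command_gripper(.04,40)
print(env.move_straight(p-[0,0,.012],rate=.05,f_stop=5))
command_gripper(0,40)
s=get_state();print(s["position"],s["contact_force"],s["opening"])
if s["opening"]>.006:
    p0=s["position"];o,q=swing(np.arange(.11,.6,.05),p0,.06,np.zeros(3))
    np.savez('arc.npz',p0=p0,o=o,q=q)
print(get_state()["time_s"],get_state()["position"])
E
```

```text
False
[ 0.5183 -0.1563  0.04  ] [0.1779 0.5899 0.7767] 0.007670821694746179
0.11 False rad 1.2 tan 0.6 ey 0.3 op 0.0088 o [0. 0. 0.]
0.16 False rad 1.9 tan 0.6 ey 0.4 op 0.0084 o [-0.1 -0.2  0. ]
0.21 False rad 2.0 tan -0.6 ey -0.7 op 0.0086 o [-0.2 -0.4  0.1]
0.26 False rad 1.9 tan 1.3 ey 0.2 op 0.0084 o [-0.2 -0.7  0.1]
0.31 False rad 1.9 tan 0.2 ey -0.1 op 0.0085 o [-0.4 -1.   0.2]
0.36 False rad 2.1 tan 1.0 ey -1.1 op 0.0083 o [-0.4 -1.2  0.3]
0.41 False rad 1.5 tan -0.7 ey -1.0 op 0.0084 o [-0.4 -1.6  0.4]
0.46 False rad 3.6 tan 0.8 ey -0.5 op 0.0081 o [-0.3 -1.8  0.5]
0.51 False rad 2.0 tan 0.1 ey 1.1 op 0.0083 o [-0.4 -2.3  0.7]
0.56 False rad 2.4 tan 0.1 ey 0.1 op 0.0081 o [-0.6 -2.5  0.9]
16.2 [ 0.5292 -0.1246  0.1438]
```

```bash
python3 - <<'E'
from h import *
np.set_printoptions(precision=4,suppress=True)
S=shoot("side","s5.png");T=shoot("top","t5.png")
a=cv2.imread('pics/s5.png')[100:210,240:370]; b=cv2.imread('pics/t5.png')[130:260,200:350]
cv2.imwrite('pics/c5.png',np.hstack([cv2.resize(a,(400,338),interpolation=cv2.INTER_CUBIC),cv2.resize(b,(390,338),interpolation=cv2.INTER_CUBIC)]))
E
```

```text
(no output)
```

View pics/c5.png

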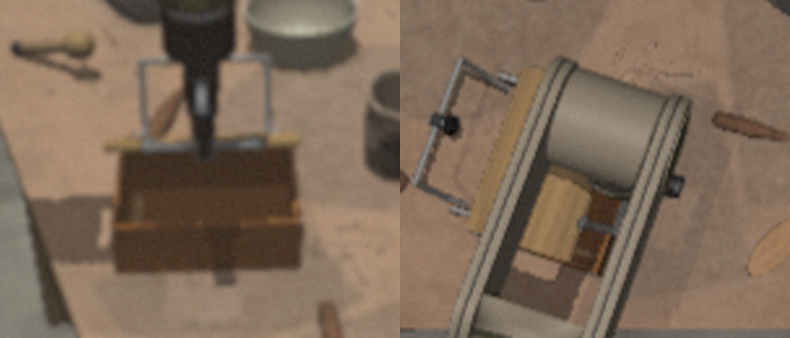

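The lid is open about 0.5 rad, with the bar held mid-pad and the dark inside of the chest visible. Continuing to 1.5 rad.

```bash
python3 - <<'E'
from h import *
a=np.load('arc.npz');q=float(a["q"])
o,q=swing(np.arange(q+.08,1.53,.08),a["p0"],.06,a["o"],rate=.08,fstop=15)
np.savez('arc.npz',p0=a["p0"],o=o,q=q)
print(get_state()["time_s"],get_state()["position"],get_state()["contact_force"])
E
```

```text
0.64 False rad 3.7 tan 1.3 ey -1.3 op 0.0082 o [-0.7 -2.8  1.1]
0.72 False rad 3.9 tan -0.5 ey -1.2 op 0.0087 o [-0.7 -3.2  1.4]
0.8 False rad 7.3 tan 0.8 ey -0.2 op 0.0082 o [-0.7 -3.7  1.8]
0.88 False rad 6.1 tan -0.3 ey -2.2 op 0.0079 o [-0.9 -4.4  2.6]
0.96 False rad 5.2 tan 1.2 ey -1.3 op 0.0084 o [-0.7 -5.1  3.3]
1.04 False rad 6.5 tan 0.8 ey -1.0 op 0.0082 o [-0.7 -5.6  3.9]
1.12 False rad 4.8 tan 0.4 ey -2.2 op 0.0084 o [-0.7 -6.1  4.7]
1.2 False rad 7.3 tan 0.4 ey 0.7 op 0.0078 o [-0.5 -6.5  5.4]
1.28 False rad 3.5 tan 0.3 ey -2.2 op 0.0082 o [-0.7 -6.8  6.4]
1.36 False rad 2.9 tan 0.5 ey -1.3 op 0.0081 o [-0.4 -7.1  6.9]
1.44 False rad 5.5 tan 0.8 ey -1.1 op 0.0084 o [-0.3 -7.2  7.3]
1.52 False rad 0.4 tan 0.9 ey -2.9 op 0.0083 o [-0.2 -7.4  8.1]
20.7 [0.58569206 0.03983706 0.24869552] [ 2.99172781 -0.05015165  0.442148  ]
```

```bash
python3 - <<'E'
from h import *
a=np.load('arc.npz');q=float(a["q"]);p0=a["p0"];o=a["o"];hit=False;base=[]
while q<1.99:
    q+=.015
    env.move_straight(p0+grip(q)-grip(.06)+o,rate=.04,f_stop=9)
    t=EX*np.sin(q)+EZ*np.cos(q)
    Fs=[]
    for _ in range(4): Fs.append(get_state()["contact_force"]); env.pause(.03)
    F=np.mean(Fs,0);base.append(F@t)
    print("%.3f tan %.1f ex %.1f ey %.1f z %.1f"%(q,F@t,F@EX,F@EY,F[2]))
    if F@t<-5: hit=True;break
    o=o+.3*(F@EY)*EY/K
    r=-EX*np.cos(q)+EZ*np.sin(q); 
    if abs(F@r)>4: o=o+.3*(F@r)*r/K
np.savez('arc.npz',p0=p0,o=o,q=q)
print(hit,get_state()["time_s"],get_state()["position"])
E
```

```text
1.535 tan -1.2 ex -1.3 ey 1.3 z 2.2
1.550 tan -1.4 ex -1.5 ey 2.3 z 3.6
1.565 tan -0.5 ex -0.5 ey 1.4 z 4.4
1.580 tan -1.4 ex -1.4 ey -0.1 z 3.4
1.595 tan -1.2 ex -1.1 ey 0.5 z 4.7
1.610 tan -1.0 ex -0.8 ey -1.4 z 3.4
1.625 tan 0.0 ex 0.3 ey -1.6 z 4.8
1.640 tan -1.3 ex -1.0 ey -1.4 z 4.0
1.655 tan -0.1 ex 0.1 ey -1.7 z 2.1
1.670 tan -0.2 ex -0.1 ey -0.8 z 1.7
1.685 tan -0.9 ex -0.6 ey 0.8 z 2.4
1.700 tan -1.5 ex -1.0 ey 1.0 z 3.6
1.715 tan 0.3 ex 0.5 ey -0.4 z 1.6
1.730 tan 0.4 ex 0.6 ey -0.5 z 1.5
1.745 tan -0.3 ex 0.1 ey -0.8 z 2.4
1.760 tan -0.9 ex -0.1 ey -0.1 z 4.6
1.775 tan -1.1 ex -0.3 ey -0.4 z 3.6
1.790 tan 0.3 ex 0.7 ey -2.3 z 1.7
1.805 tan -0.0 ex 0.4 ey -1.0 z 1.8
1.820 tan -0.2 ex 0.4 ey 0.4 z 2.3
1.835 tan -1.1 ex -0.3 ey 0.7 z 3.4
1.850 tan -0.0 ex 0.5 ey -0.9 z 1.8
1.865 tan 0.2 ex 0.9 ey -0.3 z 2.4
1.880 tan -0.1 ex 1.1 ey -0.1 z 3.8
1.895 tan -0.5 ex 1.0 ey -0.2 z 4.5
1.910 tan -1.2 ex -0.2 ey -0.5 z 3.3
1.925 tan -2.7 ex -1.6 ey -0.4 z 3.6
1.940 tan -4.2 ex -2.8 ey 0.1 z 4.6
1.955 tan -5.7 ex -3.8 ey 0.0 z 5.9
True 31.8167 [0.61589984 0.12749442 0.23267956]
```

The stay is felt from about 1.91 rad, and the handle force has risen steadily to about 5 N. Next: hold it there, release, then fetch the small tool.

```bash
python3 - <<'E'
from h import *
np.set_printoptions(precision=4,suppress=True)
env.pause(.6)
print(get_state()["contact_force"]@EX)
command_gripper(.04,40)
p=get_state()["position"]
env.move_straight(p+[0,0,.12],rate=.15)
W=np.array([.6215,-.272,0]);Rw=down(np.radians(-15.4))
env.move_to(W+[0,0,.15],Rw)
command_gripper(.05,40)
env.move_straight(W+[0,0,.04],rate=.15)
st=env.move_straight(W+[0,0,-.022],rate=.04,f_stop=4)
s=get_state();print(st,s["position"],s["contact_force"],s["time_s"])
S=shoot("side","s6.png");T=shoot("top","t6.png")
a=cv2.imread('pics/s6.png')[90:250,250:400]
cv2.imwrite('pics/c6.png',cv2.resize(a,None,fx=3.7,fy=3.7,interpolation=cv2.INTER_CUBIC))
E
```

```text
-3.6993221559899454
False [ 0.6218 -0.2721 -0.0216] [-0.7022  0.3835 -0.1022] 38.2583
```

View pics/c6.png

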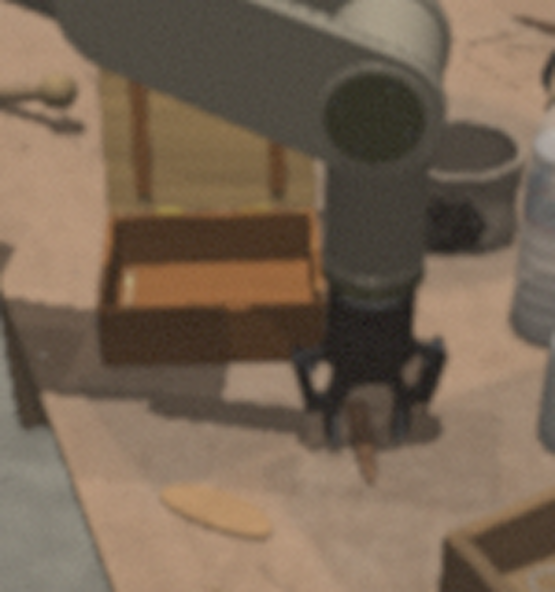

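The chest stands open with the lid back, and the fingers straddle the small tool (wedge middle at crop (362,443), finger tips at (335,440) and (400,440)). The real tips are higher than the TCP reading says, so I'll feel for the table.

```bash
python3 - <<'E'
from h import *
np.set_printoptions(precision=4,suppress=True)
p=get_state()["position"]
st=env.move_straight([.6215,-.272,-.045],rate=.03,f_stop=4)
s=get_state();z=s["position"][2];print(st,s["position"],s["contact_force"])
if st:
    env.move_straight([.6215,-.272,z+.006],rate=.03)
    command_gripper(0,30)
    s=get_state();print(s["opening"],s["gripper_force"],s["contact_force"],s["position"])
print(s["time_s"])
E
```

```text
True [ 0.6217 -0.2721 -0.0331] [-3.7532  0.9378  7.8272]
0.020423793120801163 29.352733679115772 [0.2731 0.9013 0.0035] [ 0.6214 -0.272  -0.0272]
39.5917
```

```bash
python3 - <<'E'
from h import *
np.set_printoptions(precision=4,suppress=True)
env.move_straight([.6215,-.272,.17],rate=.2)
s=get_state();print(s["opening"],s["gripper_force"])
C=np.array([.559,-.032,0]);P=C-.008*EX-.02*EY;R=down(YAW)
env.move_to(P+[0,0,.17],R)
env.move_straight(P+[0,0,.03],rate=.12,f_stop=8)
st=env.move_straight(P+[0,0,-.024],rate=.04,f_stop=3)
s=get_state();print(st,s["position"],s["contact_force"],s["opening"],s["time_s"])
if s["position"][2]<-.01:
    command_gripper(.04,30); env.pause(.3)
    s=get_state();print(s["contact_force"],s["position"])
    env.move_straight(s["position"]*[1,1,0]+[0,0,.25],rate=.15)
    env.move_to([.45,-.28,.35],R)
shoot("side","s7.png");shoot("top","t7.png")
a=cv2.imread('pics/s7.png')[80:210,240:400];b=cv2.imread('pics/t7.png')[130:260,190:350]
cv2.imwrite('pics/c7.png',np.hstack([cv2.resize(x,(400,325),interpolation=cv2.INTER_CUBIC) for x in(a,b)]))
print(get_state()["time_s"])
E
```

```text
0.02110886617286091 29.34687662869692
True [ 0.5751 -0.0459 -0.0194] [ 0.7233 -0.3261  5.8455] 0.020761479991046897 44.2667
[-0.5485  0.3043 -0.5804] [ 0.574  -0.0457 -0.0204]
48.0333
```

View pics/c7.png

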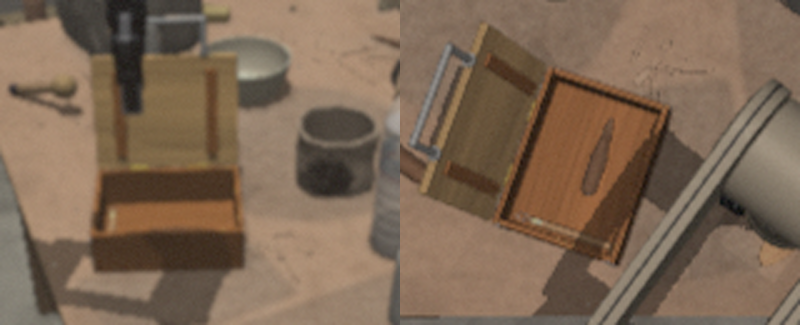

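The dark tool lies flat on the chest floor, at about (600,165) in the right half of the picture. The lid stands back on the stay, and the robot is clear of everything.

```bash
python3 -c "
from h import *
print(job.job_done())"
```

```text
the job is handed in; nothing more can be done
None
```

I opened the lid gently onto the buffer and released it, laid the small dark tool flat on the chest floor, left the rib untouched, and handed the job in at about 48 s; I couldn't measure the lid's force on the buffer after release, and no verdict came back.

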